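# Index the tool turret and take out the red twist-lock head

## Task

The red head on the four-station turret is worn. Turn the turret by pushing its pins until the red head clicks home at the front, over the yellow pointer; there untwist the head anticlockwise to its stop, lift it out, and set it down in the black tray without dropping it. Leave the other three heads locked in their sockets and the other things on the bench where they are.

Things in the scene. Friction and masses are not known exactly. Their poses are not given: they have to be found in the camera images.
- red_grip (a point): middle of the red head's upright grip bar (40 mm long along this point's x axis, 12 wide, 22 high, point 10 mm below its top). The bar stands on a black round collar, 36 mm across, 8 high, whose underside is 20 mm below this point. Pinch the bar across its 12 mm width, fingertips no lower than 12 mm below this point. Starts at any station but the front.
- red_head: the red head; origin on its axis at the collar's underside. Below, a 16 mm stem and a cross-bar (36x10x6 mm, parallel to the grip bar, underside 13.5 mm below the origin) caught under the socket's slotted top. Starts locked, 70 degrees clockwise (from above) of the slot; turned 70 degrees anticlockwise it meets a stop and lifts straight out, free after 15 mm. Turns easily. About 50 g.
- yellow_grip (a point): middle of the yellow head's upright grip bar (40 mm long along this point's x axis, 12 wide, 22 high, point 10 mm below its top). The bar stands on a black round collar, 36 mm across, 8 high, whose underside is 20 mm below this point. Same as the red head; stays locked.
- blue_grip (a point): middle of the blue head's upright grip bar (40 mm long along this point's x axis, 12 wide, 22 high, point 10 mm below its top). The bar stands on a black round collar, 36 mm across, 8 high, whose underside is 20 mm below this point. Same as the red head; stays locked.
- white_grip (a point): middle of the white head's upright grip bar (40 mm long along this point's x axis, 12 wide, 22 high, point 10 mm below its top). The bar stands on a black round collar, 36 mm across, 8 high, whose underside is 20 mm below this point. Same as the red head; stays locked, starts at the front.
- front_position (a point): the front of the turret, fixed to its base: on the station circle, over the yellow pointer on the base's foot, level with the heads' grip points. A head is at the front when its grip point is here. Its -x axis points outward from the turret's axis.
- turret_center (a point): axis of the turret, 38 mm above its disc (210 mm across), level with the grip points; axes turn with the turret. Four square sockets (56 mm, 18 high) on a 52 mm radius along its +x, +y, -x, -y; all four slots run along its x. Half-way between, on a 95 mm radius (x and y = +-67 mm), four upright push pins: black caps 15 mm across, 12 below, tops 2 mm below this point, 36 mm clear of the disc.
- turret_disc (a joint): angle of the turret, rad, anticlockwise positive, 0 at the start. Turns freely either way (both allowed) and clicks home every 90 degrees by a sprung detent (1 to 3 N at a pin): left within 30 degrees of a click it pulls itself home. Push a pin along its circle to turn it.
- tray_floor (a point): centre of the inner floor of the shallow black open tray, 59 mm above the bench on a round-footed stand; inside 96 mm (its x) by 80 mm (its y), walls 18 mm above the floor and 4 mm thick. It does not move.
- flux_bottle: bystander: small orange bottle, 30 mm across, 58 mm high; origin at the centre of its underside. Leave it alone.
- solder_spool: bystander: blue-flanged reel, 52 mm across, 36 mm high; origin at the centre of its underside. Leave it alone.
- board_1: bystander: green circuit board, 50x64x8 mm; origin at the centre of its underside. Leave it alone.
- battery: bystander: flat dark battery pack, 36x56x11 mm; origin at the centre of its underside. Leave it alone.
Things that resemble listed ones, but are neither listed nor needed, are in the scene too. What is shaped like the part that bears yellow_grip but green or turquoise is not meant.

How it is judged (in metres and radians):
On the way, in this order (a step that is already met when the one before it is completed fails the run):
1. the red head is home at the front of the turret (within 7 mm), still locked in its socket, and the turret is at rest (horizontal distance between red_grip and front_position below 0.007 m and velocity of joint turret_disc between -0.1 and 0.1 rad/s and angle between the x axis of red_grip and the x axis of turret_center, either way round above 0.85 rad and height (world z) of red_grip below 0.097 m), for 0.3 s.
2. at the front, the red head is untwisted: its grip bar parallel to the slot within 0.15 rad, still down in the socket (horizontal distance between red_grip and front_position below 0.01 m and angle between the x axis of red_grip and the x axis of turret_center, either way round below 0.15 rad and height (world z) of red_grip below 0.097 m), for 0.05 s.
3. the red head is lifted out, straight above the front position (within 25 mm) (horizontal distance between red_grip and front_position below 0.025 m and height (world z) of red_grip above 0.112 m).
4. the red head is lowered into the tray while still held, no more than 10 mm above its floor (x of red_grip in the frame of tray_floor between -0.046 and 0.046 m and y of red_grip in the frame of tray_floor between -0.038 and 0.038 m and z of red_grip in the frame of tray_floor between 0 and 0.044 m and contact force between the fingers and red_head above 0.3 N), for 0.05 s.
At the end, for the whole second after the job is handed in: The red head rests in the tray, standing or lying (its grip point within 46 mm along and 38 mm across of the middle of the tray's floor and under 44 mm above it), at rest and released; the other three heads are still down in their sockets and locked (more than 0.85 rad from the slot) (x of red_grip in the frame of tray_floor between -0.046 and 0.046 m and y of red_grip in the frame of tray_floor between -0.038 and 0.038 m and z of red_grip in the frame of tray_floor between 0 and 0.044 m and linear speed of red_head below 0.03 m/s and height (world z) of each of yellow_grip, blue_grip, white_grip below 0.097 m and angle between the x axis of each of yellow_grip, blue_grip, white_grip and the x axis of turret_center, either way round above 0.85 rad); the robot touches nothing.
It fails at once if the yellow head is twisted out of its locked position or lifted (height (world z) of yellow_grip above 0.097 m or angle between the x axis of yellow_grip and the x axis of turret_center, either way round below 0.85 rad).
It fails at once if the blue head is twisted out of its locked position or lifted (height (world z) of blue_grip above 0.097 m or angle between the x axis of blue_grip and the x axis of turret_center, either way round below 0.85 rad).
It fails at once if the white head is twisted out of its locked position or lifted (height (world z) of white_grip above 0.097 m or angle between the x axis of white_grip and the x axis of turret_center, either way round below 0.85 rad).
It fails at once if a bystander is pushed more than 30 mm (distance of any of flux_bottle, solder_spool, board_1, battery from where it was at the start of the episode above 0.03 m).
It also fails if it takes over 72 s, if anything falls off the work surface, if the arm or the gripper's body presses on something with over 40 N, if the wrist force passes 120 N, or if a joint passes its speed limit or range.

## Robot

A 7-joint arm with a two-finger parallel gripper is mounted at the origin on the work surface; the furniture and walls round the work are solid. World frame = base frame: x ahead of the robot, y to its left, z up, the work surface at z = 0. Lengths are in mm, angles in rad, forces in N, time in s.
With the tool pointing down it reaches from about 400 to 850 mm from the base axis. Payload 10.4 kg.
Tool frame: the origin (TCP) lies on the front face of the gripper's body, between the roots of the fingers; the fingertips stand 73 mm ahead of it and the grasp point (between the pads) lies env.tcp_to_grasp ahead of it (env.tcp_to_grasp is the distance from the TCP to the grasp point, in mm); z points along the fingers, y is the line along which they close (so a half turn about z gives the same grasp; the last joint's range is limited). The gripper opens to 85 mm and grips with 20 to 120 N. Pads are 22 mm wide; open, the fingers measure 114 mm over their backs; the gripper's body (76 mm by 85 mm) begins 54 mm behind the grasp point. The pads swing forward as they close: fully open they stand 13 mm farther back than shut.
Start: joints at [-1.25, 0.332, -0.065, 1.46, 0.022, 1.35, -0.088], TCP at [210.654, 588.446, 303.938] pointing down, gripper open.
Joint ranges: [-2.6, 2.6], [-0.5, 2.12], [-1.47, 1.34], [0.16, 2.42], [-1.27, 4.41], [0.06, 2.06], [-2.6, 2.6]. Speed limits (rad/s): [2.22, 2.22, 2.79, 2.79, 3.14, 3.14, 3.14].

## Interface

Orientations are given as a unit quaternion [w, x, y, z].
In Python, from plant import env, claw, eyes gives the robot as it stands. The module is installed in compiled form; this text tells all that it offers. Calls block until the motion is done:
- env.goto(position, orientation): joint-space move of the TCP to a pose.
- env.movel(position, rate=150, attitude=None, threshold=None): straight line of the TCP; attitude=None keeps the orientation; rate is the mean speed in mm/s. With threshold (N) it stops when the force on the tool has changed by that much, and returns True; else False.
- env.set_joints(angles): joint-space move.
- claw.move_gripper(opening): finger opening in mm; the grip force is fixed at half the most; returns when the fingers have stopped.
- env.hold(seconds).
- env.inverse_kinematics(position, orientation): joint angles nearest the present ones, or None.
- eyes.grab_frame(name): name is "side" or "top" or "wrist"; returns (picture, depth): 480x640x3 uint8, red, green, blue; 480x640 float32, mm along the optical axis (not along the pixel's ray), 0 where there is no reading.
- eyes.camera_model(name): a dict with "vfov" (degrees; the focal length in pixels is half the picture's height over the tangent of half this angle, whatever the lens; pixels are square), "cx", "cy" (the principal point, pixels), "dist" ([k1, k2, p1, p2, k3] as OpenCV has them; the pictures are not rectified), "pose" (4x4, takes a point from camera to world coordinates). Camera axes: x right, y up, looking along -z (the intrinsics and any distortion apply to the point x, -y, -z); pixel columns grow to the right and rows downward; lengths in mm; the calibration is good to about 2 mm. A picture is of the moment at which its call begins: read the wrist's pose just before it. camera_model takes no time and is no camera call; for the wrist camera it gives the pose at the moment of the call.
A pose or a line that the arm cannot do raises env.PlanningError and nothing moves.
- env.finish_job(): hands the job in; it is judged then, once.
Readings, each from a call of its own:
- env.get_time_s(): time.
- env.get_joint_pos(): joint angles.
- env.get_qvel(): joint speeds.
- env.get_tau(): joint torques, N m.
- env.get_ee_pos(): TCP position.
- env.get_tool_rot(): TCP orientation.
- env.get_force(): force on the tool from outside, world axes, zero at the start.
- env.get_torque(): the same for the moment, N m.
- env.get_grip_width(): finger opening in mm.
- env.get_gripper_force(): force on a finger pad.
Only numpy, scipy, OpenCV 4.12 (cv2) and the standard library are available. Lean on these libraries where they do the work, as an engineer would, in place of code of your own. Each camera call takes 0.05 s, during which the arm holds its last target. There are 200 camera calls.

## Working session

There is one attempt and no reset: what is moved stays moved. The work goes in short steps, each a Python script; the robot and the scene stay as the last script left them, time stands still between calls to the robot, and variables do not carry over. Pictures are saved under pics/ and viewed, at most 10 in all, crops included, and the job is handed in when it is done.

```bash
mkdir -p pics
cat > h.py <<'E'
import numpy as np, cv2
from plant import env, claw, eyes
def save(n,img,s=1): cv2.imwrite(f'pics/{n}.png',cv2.cvtColor(img,cv2.COLOR_RGB2BGR))
def K(m):
    f=240/np.tan(np.radians(m['vfov'])/2); return np.array([[f,0,m['cx']],[0,f,m['cy']],[0,0,1.]])
def ray(m,uv):
    p=cv2.undistortPoints(np.array(uv,float).reshape(-1,1,2),K(m),np.array(m['dist'],float)).reshape(-1,2)
    d=np.c_[p[:,0],-p[:,1],-np.ones(len(p))]; T=np.array(m['pose']); return T[:3,3],d@T[:3,:3].T
def onz(m,uv,z):
    o,d=ray(m,uv); return o+d*((z-o[2])/d[:,2])[:,None]
def bydepth(m,uv,dep):
    o,d=ray(m,uv); uv=np.array(uv,int).reshape(-1,2); return o+d*dep[uv[:,1],uv[:,0]][:,None]
E
python3 - <<'E'
from h import *
for n in('top','side'):
    m=eyes.camera_model(n); im,d=eyes.grab_frame(n); save(n,im); np.savez(f'{n}.npz',im=im,d=d)
    print(n,m['vfov'],m['cx'],m['cy'],m['dist'],np.round(m['pose'],3).tolist())
print(env.tcp_to_grasp,env.get_tool_rot(),env.get_time_s(),env.get_grip_width())
E
```

```text
top 44.77728336673245 320.74935061544556 245.5691858739547 [-0.17480232  0.          0.          0.          0.        ] [[0.012, 0.995, -0.101, 469.861], [-1.0, 0.013, 0.004, -10.254], [0.005, 0.101, 0.995, 1358.136], [0.0, 0.0, 0.0, 1.0]]
side 55.473767707833225 317.3667959402615 242.352938902311 [0.03441374 0.         0.         0.         0.        ] [[1.0, -0.022, -0.009, 595.941], [0.002, 0.441, -0.897, -843.797], [0.024, 0.897, 0.441, 505.427], [0.0, 0.0, 0.0, 1.0]]
53.900000000000006 [-8.67394981e-05  1.71037063e-01  9.85264407e-01 -6.03381091e-04] 0.1 85.34223080566873
```

View pics/top.png

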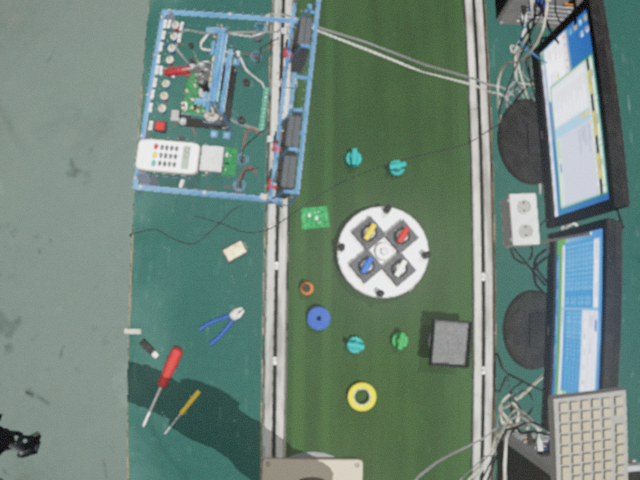

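View pics/side.png

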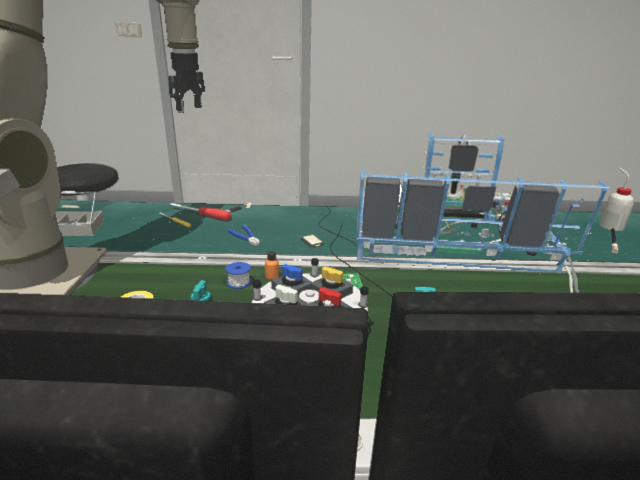

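The top view shows the turret at about (383,251), with white at the front (400,268), red at (402,235), yellow at (370,231) and blue at (366,265). The pins are near (387,210), (425,254), (379,294) and (342,247), and the tray is at (450,342). Red has to turn 90° clockwise. In the side view most of the bench is hidden behind the monitors.

```bash
cat >> h.py <<'E'
RNG={'red':[((0,120,80),(8,255,255)),((172,120,80),(180,255,255))],'yellow':[((18,110,110),(32,255,255))],'blue':[((105,120,80),(125,255,255))]}
def mask(im,c):
    h=cv2.cvtColor(im,cv2.COLOR_RGB2HSV); return sum(cv2.inRange(h,np.array(a),np.array(b)) for a,b in RNG[c])
def yawq(a):  # tool down, tool y (closing) axis at world angle a
    from scipy.spatial.transform import Rotation as R
    y=np.array([np.cos(a),np.sin(a),0]); z=np.array([0,0,-1.]); M=np.c_[np.cross(y,z),y,z]
    return np.roll(R.from_matrix(M).as_quat(),1)
E
python3 - <<'E'
from h import *
m=eyes.camera_model('top'); z=np.load('top.npz'); im,d=z['im'],z['d']
for c in RNG:
    k=mask(im,c); roi=np.zeros_like(k); roi[205:297,337:430]=255; k&=roi
    v,u=np.nonzero(k); uv=np.c_[u,v]; P=bydepth(m,uv,d); print(c,len(u),uv.mean(0),np.median(P,0),onz(m,[uv.mean(0)],90))
# disc: white-ish
h=cv2.cvtColor(im,cv2.COLOR_RGB2HSV); k=cv2.inRange(h,np.array((0,0,140)),np.array((180,60,255))); roi=np.zeros_like(k); roi[195:307,327:440]=255; k&=roi
v,u=np.nonzero(k); hull=cv2.convexHull(np.c_[u,v].astype(np.int32)); e=cv2.fitEllipse(hull); print(e)
P=bydepth(m,np.c_[u,v],d); print('white z pct',np.percentile(P[:,2],[5,25,50,75,95]))
for zz in(45,52,60): print(zz,onz(m,[e[0]],zz), np.ptp(onz(m,hull.reshape(-1,2),zz),axis=0))
for uv in [(387,210),(425,254),(379,294),(342,247),(383,251),(402,268)]: print(uv,bydepth(m,[uv],d))
k=np.zeros(im.shape[:2],np.uint8); k[312:375,422:478]=255
k&=cv2.inRange(cv2.cvtColor(im,cv2.COLOR_RGB2GRAY),0,150)&cv2.inRange(h,np.array((0,0,0)),np.array((180,60,255)))
c=max(cv2.findContours(k,0,2)[0],key=cv2.contourArea); r=cv2.minAreaRect(c); print(r, onz(m,cv2.boxPoints(r),77),onz(m,[r[0]],70)); print(bydepth(m,[r[0]],d))
# IK check
p=onz(m,[e[0]],52)[0]
for a in np.arange(-180,181,30):
    q=env.inverse_kinematics([p[0],p[1],200],yawq(np.radians(a))); print(a,None if q is None else np.round(q,2))
E
```

```text
red 93 [402.82795699 234.37634409] [ 624.74860827 -194.9672827    98.4467396 ] [[ 625.20419544 -195.95832097   90.        ]]
yellow 94 [369.28723404 231.17021277] [ 630.50370137 -120.5326296    99.08632771] [[ 631.29012671 -121.82128626   90.        ]]
blue 85 [366.41176471 264.75294118] [ 556.2449071  -114.82601661   98.01626928] [[ 557.29474667 -115.81367223   90.        ]]
((382.7780456542969, 251.907470703125), (92.02461242675781, 93.28218841552734), 139.49002075195312)
white z pct [46.12340276 49.49363717 51.69552259 55.34124726 76.62349881]
45 [[ 590.02837029 -156.65606565   45.        ]] [209.78625711 209.98423028   0.        ]
52 [[ 589.38778547 -155.87563304   52.        ]] [208.66793881 208.86485664   0.        ]
60 [[ 588.65568854 -154.98371005   60.        ]] [207.38986076 207.58557248   0.        ]
(387, 210) [[ 680.07160485 -161.75037607   83.35829367]]
(425, 254) [[ 582.68046407 -245.58980127   87.1052048 ]]
(379, 294) [[ 493.91856523 -144.43730297   82.75206866]]
(342, 247) [[596.32080541 -62.41126494  82.53644818]]
(383, 251) [[ 589.56963086 -154.11466382   72.205189
[... 330 characters left out ...]
89 -299.34319569   70.        ]]
[[ 386.11812773 -301.06051633   62.34788873]]
-180 [-0.64  0.65  1.16  1.67 -0.63  1.24 -2.49]
-150 [-0.64  0.65  1.16  1.67 -0.63  1.24 -1.96]
-120 [-0.64  0.65  1.16  1.67 -0.63  1.24 -1.44]
-90 [-0.49  0.5   0.89  1.67 -0.42  1.17 -1.07]
-60 [-0.5   0.51  0.9   1.67 -0.43  1.18 -0.54]
-30 [-0.51  0.51  0.91  1.67 -0.43  1.18 -0.01]
0 [-0.51  0.52  0.92  1.67 -0.44  1.18  0.52]
30 [-0.51  0.52  0.92  1.67 -0.44  1.18  1.04]
60 [-0.48  0.49  0.86  1.67 -0.4   1.17  1.54]
90 [-0.44  0.47  0.81  1.67 -0.37  1.16  2.03]
120 [-0.41  0.46  0.77  1.66 -0.34  1.16  2.54]
150 [ 1.05  0.73 -1.25  1.58  0.7   1.35  2.34]
180 [-0.64  0.65  1.16  1.67 -0.63  1.24 -2.49]
```

Run:
```python
from h import *
a=np.radians(83)
env.goto([430,230,400],yawq(a)); env.goto([560,-150,330],yawq(a))
print(np.round(env.get_joint_pos(),2),env.get_ee_pos(),env.get_time_s())
m=eyes.camera_model('wrist'); im,d=eyes.grab_frame('wrist'); save('w1',im); np.savez('w1.npz',im=im,d=d,m=m)
print(m['vfov'],m['cx'],m['cy'],m['dist'],np.round(m['pose'],3).tolist())
```

```text
[-0.38  0.25  0.67  1.58 -0.16  1.37  1.76] [ 560.43882021 -148.39087751  329.99121097] 3.1917
66.2971573968862 322.9847532087013 235.78725584596936 [-0.04587989  0.          0.          0.          0.        ] [[0.119, -0.944, -0.308, 481.472], [0.993, 0.113, 0.036, -140.397], [0.001, -0.31, 0.951, 400.436], [0.0, 0.0, 0.0, 1.0]]
```

View pics/w1.png

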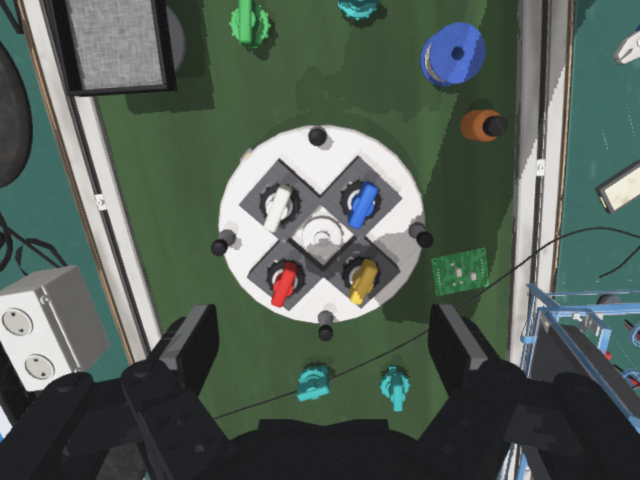

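The wrist view shows white at (278,208), blue at (363,205), red at (285,284) and yellow at (364,283). The pin caps are at (318,136), (425,239), (325,332) and (219,247), and part of the yellow pointer shows at (248,155), on white's side.

```bash
cat >> h.py <<'E'
RNG['white']=[((0,0,150),(180,60,255))]
def bar(m,im,c,d,ztop,uv0,r=30):
    """grip bar top face: centre & axis angle, selecting coloured pixels near ztop by depth around uv0"""
    k=mask(im,c); v,u=np.nonzero(k); s=np.hypot(u-uv0[0],v-uv0[1])<r; uv=np.c_[u,v][s]
    P=bydepth(m,uv,d); s=(abs(P[:,2]-ztop)<5); Q=onz(m,uv[s],ztop)[:,:2]
    rc=cv2.minAreaRect(Q.astype(np.float32)); w=np.linalg.eigh(np.cov(Q.T))[1][:,1]
    return np.array(rc[0]),sorted(rc[1]),np.degrees(np.arctan2(w[1],w[0]))%180,np.median(P[s][:,2]),s.sum()
E
python3 - <<'E'
from h import *
z=np.load('w1.npz',allow_pickle=True); im,d,m=z['im'],z['d'],z['m'].item()
g=cv2.cvtColor(im,cv2.COLOR_RGB2GRAY)
pins=[]
for uv in [(318,136),(425,239),(325,332),(219,247)]:
    v,u=np.mgrid[uv[1]-18:uv[1]+19,uv[0]-18:uv[0]+19]; q=np.c_[u.ravel(),v.ravel()]; P=bydepth(m,q,d)
    zt=np.percentile(P[:,2],98); s=(P[:,2]>zt-4)&(P[:,2]<zt+3); c=np.median(P[s],0); R=onz(m,q[s],zt)
    pins.append(R[:,:2].mean(0)); print(uv,zt,s.sum(),R.mean(0),np.ptp(R,axis=0))
pins=np.array(pins); C=pins.mean(0); o=pins-C; print('C',C,np.hypot(*o.T),np.degrees(np.arctan2(o[:,1],o[:,0])))
for c,uv in [('red',(285,284)),('yellow',(364,283)),('blue',(363,205)),('white',(278,208))]:
    b=bar(m,im,c,d,98.5,uv); v=b[0]-C; print(c,b,np.hypot(*v),np.degrees(np.arctan2(v[1],v[0])))
k=mask(im,'yellow'); s=np.zeros_like(k); s[140:170,235:262]=255; v,u=np.nonzero(k&s); print(len(u)); 
if len(u): P=bydepth(m,np.c_[u,v],d); p=np.median(P,0); print(p,np.degrees(np.arctan2(*(p[:2]-C)[::-1])))
E
```

```text
(318, 136) 87.41422202701939 226 [ 497.23802715 -147.43704671   87.41422203] [1.39723339e+01 1.30093176e+01 1.13686838e-13]
(425, 239) 86.81994076015394 197 [597.83768089 -61.25537249  86.81994076] [14.79189099 14.56003083  0.        ]
(325, 332) 86.92395495186096 155 [ 684.53473728 -162.537325     86.92395495] [15.02382482 13.42193282  0.        ]
(219, 247) 86.90404593303857 195 [ 583.09434551 -248.40424904   86.90404593] [13.965689   14.67544687  0.        ]
C [ 590.67619771 -154.90849831] [93.73640865 93.92653947 94.1680649  93.80266461] [175.42827345  85.62720645  -4.64678881 -94.63614265]
red (array([ 623.34436035, -193.26547241]), [17.86431121826172, 40.64168167114258], np.float64(150.8675715304345), np.float64(97.87305662318829), np.int64(573)) 50.38319474666007 -49.579372295177436
yellow (array([ 629.48632812, -121.61320496]), [17.498937606811523, 38.889644622802734], np.float64(150.19577918036242), np.float64(97.90695894505336), np.int64(568)) 51.13514234013505 40.62636334523782
blue (array([ 556.72235107, -116.0672226 ]), [18.126720428466797, 39.36117935180664], np.float64(150.5445524469432), np.float64(97.73176545381926), np.int64(731)) 51.589809073893804 131.15895378150606
white (array([ 551.72955322, -187.85401917]), [17.848459243774414, 38.763877868652344], np.float64(150.978306447999), np.float64(97.89434796522653), np.int64(671)) 51.01223834963447 -139.7716432611618
3
[ 508.60984558 -222.45389969   14.34228681] -140.54362439959831
```

```bash
cat >> h.py <<'E'
C=np.array([590.7,-154.9]); FR=np.radians(-139.65); F=C+52*np.array([np.cos(FR),np.sin(FR)])
def pp(deg,z,r=95): a=np.radians(deg); return [C[0]+r*np.cos(a),C[1]+r*np.sin(a),z]
E
python3 - <<'E'
from h import *
a0=175.4
claw.move_gripper(48)
q=lambda a: yawq(np.radians(a-90))
env.goto(pp(a0,200),q(a0)); env.movel(pp(a0,146),80,q(a0),threshold=8)
print(env.get_ee_pos(),env.get_force())
claw.move_gripper(26); print(env.get_grip_width(),env.get_force())
for i in range(1,10):
    env.movel(pp(a0-10*i,146),50,q(a0-10*i))
    print(i,np.round(env.get_force(),1))
env.hold(.3); print(np.round(env.get_joint_pos(),2),env.get_time_s(),np.round(env.get_force(),1))
claw.move_gripper(48); env.movel(pp(a0-90,200),100)
env.goto([F[0]+30,F[1]+20,270],yawq(np.radians(-29.3)))
m=eyes.camera_model('wrist'); im,d=eyes.grab_frame('wrist'); save('w2',im); np.savez('w2.npz',im=im,d=d,m=m)
print(env.get_ee_pos(),env.get_time_s(),np.round(env.get_joint_pos(),2))
E
```

```text
[ 496.24499504 -147.41333847  146.30898565] [ 0.36823645 -0.63729028  0.62612614]
25.561388775722065 [-0.04607951 -0.9525463   0.19475188]
1 [ 0.9 -0.7 -0.3]
2 [-0.3 -0.1  0.8]
3 [-0.8 -0.2  1.6]
4 [-0.1  1.   0.3]
5 [ 0.2 -0.1 -0. ]
6 [-0.6 -0.5  0.1]
7 [ 0.  -0.   0.6]
8 [-0.2 -0.1 -0. ]
9 [-0.3  0.1  0. ]
[-0.64  0.55  0.86  1.74 -0.47  1.07  0.3 ] 10.15 [-0.9 -0.5  0. ]
[ 581.08000381 -167.71841115  269.07660831] 11.8167 [-0.58  0.48  1.05  1.61 -0.42  1.31  0.03]
```

View pics/w2.png

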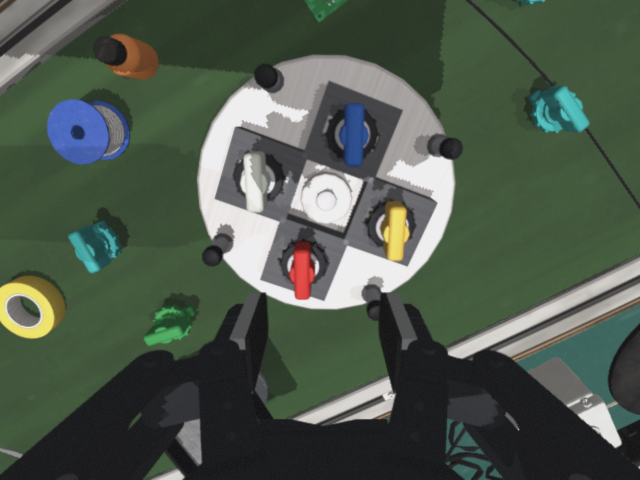

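The turret has turned. Red is now at (302,270), the front position, with its bar vertical in the picture and so lined up with the fingers. White is at (255,183), blue at (353,135) and yellow at (396,232). Next I measure red and the other heads.

Run:
```python
from h import *
z=np.load('w2.npz',allow_pickle=True); im,d,m=z['im'],z['d'],z['m'].item()
print('F',F)
for c,uv in [('red',(302,270)),('yellow',(396,232)),('blue',(353,135)),('white',(255,183))]:
    b=bar(m,im,c,d,98.5,uv,40); v=b[0]-C; print(c,b,np.hypot(*v),np.degrees(np.arctan2(v[1],v[0])))
m=eyes.camera_model('wrist'); im,d=eyes.grab_frame('wrist'); print(env.get_ee_pos())
b=bar(m,im,'red',d,98.5,(302,270),40);v=b[0]-C; print(b,np.hypot(*v),np.degrees(np.arctan2(v[1],v[0])))
```

```text
F [ 551.07061234 -188.56766451]
red (array([ 554.04443359, -187.15560913]), [17.226533889770508, 38.96240997314453], np.float64(60.772558236097964), np.float64(97.83933973954456), np.int64(891)) 48.826784339804576 -138.65335856226108
yellow (array([ 625.57434082, -192.89941406]), [17.35171890258789, 39.439186096191406], np.float64(61.125663476609986), np.float64(97.86225180788112), np.int64(1028)) 51.57688548899239 -47.455532445091855
blue (array([ 631.02197266, -120.48852539]), [17.225982666015625, 39.05720520019531], np.float64(61.15398718634672), np.float64(97.93954776009758), np.int64(1280)) 53.009537478486166 40.47801981466226
white (array([ 558.33312988, -115.69483185]), [16.73833465576172, 38.24641418457031], np.float64(62.51556687319978), np.float64(98.00152835943985), np.int64(999)) 50.83954652628356 129.5422837263892
[ 581.17439135 -167.21799247  268.8804077 ]
(array([ 553.7354126, -186.8540802]), [17.185710906982422, 39.81355285644531], np.float64(60.63383986482134), np.float64(97.84932013642774), np.int64(893)) 48.86147729311945 -139.15818719373587
```

Run:
```python
from h import *
G=np.array([552.,-188.]); q=lambda a: yawq(np.radians(a))
claw.move_gripper(42)
env.goto([*G,190],q(-29.3)); env.movel([*G,152],50,q(-29.3),threshold=10)
print(env.get_ee_pos(),env.get_force())
claw.move_gripper(5); print('grip',env.get_grip_width(),env.get_gripper_force(),env.get_ee_pos(),env.get_force(),env.get_torque())
for s in list(range(10,71,10))+[71]:
    env.movel([*G,152],30,q(-29.3+s))
    print(s,np.round(env.get_force(),1),np.round(env.get_torque(),2),np.round(env.get_ee_pos(),1))
env.hold(.2); print(np.round(env.get_joint_pos(),2),env.get_time_s(),env.get_tool_rot(),q(41.7))
m=eyes.camera_model('wrist'); im,d=eyes.grab_frame('wrist'); save('w3',im); np.savez('w3.npz',im=im,d=d,m=m)
```

```text
[ 552.1145832  -188.16859356  152.22290193] [-0.25469746 -0.12048277 -0.05488191]
grip 10.41065979673191 59.10484313964844 [ 552.22526879 -188.13337034  152.43459936] [-1.09262476 -0.55461023  4.3749449 ] [0.02070031 0.18022876 0.0164965 ]
10 [0.6 0.2 5.9] [-0.01 -0.01  0.03] [ 552.2 -188.2  152.4]
20 [0.2 0.5 6.8] [-0.03  0.06  0.07] [ 552.3 -188.2  152.4]
30 [ 0.1 -0.   6.4] [-0.05  0.05  0.05] [ 552.3 -188.2  152.4]
40 [-0.7  0.2  6.9] [-0.06  0.04  0.04] [ 552.3 -188.1  152.4]
50 [-0.   0.   6.9] [-0.03  0.03  0.1 ] [ 552.3 -188.2  152.4]
60 [0.8 0.2 6.9] [-0.03  0.06  0.01] [ 552.3 -188.1  152.4]
70 [-0.4 -0.1  7.2] [ 0.08 -0.09  0.06] [ 552.4 -188.   152.4]
71 [0.2 0.5 7.7] [ 0.09 -0.05  0.01] [ 552.5 -187.9  152.4]
[-0.32  0.44  0.71  1.78 -0.33  1.04  1.23] 16.55 [3.77464920e-04 4.12247977e-01 9.11071545e-01 3.21352916e-04] [0.         0.4091269  0.91247749 0.        ]
```

View pics/w3.png

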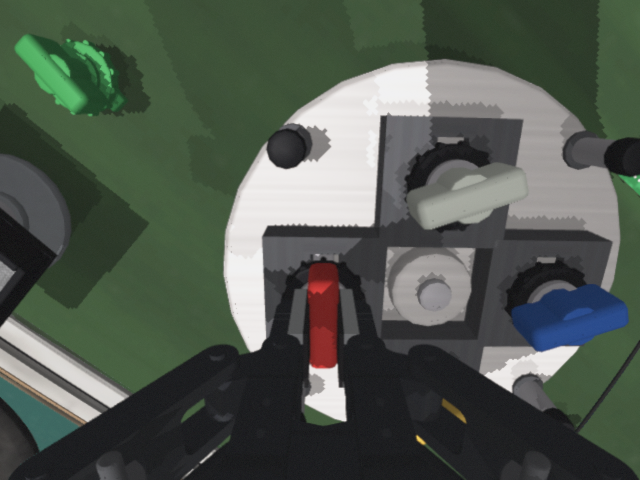

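The red bar at (323,315) is pinched and parallel to the socket edges, with the slot end showing at (322,258). The head is untwisted, so I lift it with a force guard.

Run:
```python
from h import *
p=env.get_ee_pos()
for dz in(6,12,18,26,40):
    r=env.movel([552,-188,152+dz],30,threshold=20); print(dz,r,np.round(env.get_force(),1),np.round(env.get_ee_pos(),1),env.get_grip_width())
    if r: break
else:
    env.movel([552,-188,205],80)
    im,d=eyes.grab_frame('wrist'); save('w4',im)
print(env.get_time_s())
```

```text
6 False [1.9 1.6 0.2] [ 552.1 -187.7  158. ] 10.525693215208447
12 False [ 0.5 -0.4 -0.5] [ 551.8 -188.3  164.1] 10.481178535973031
18 False [-0.5  0.1 -1.2] [ 552.1 -188.1  170.2] 10.599663569521493
26 False [-0.5  0.6 -0.8] [ 552.1 -188.   178.2] 10.782883184299674
40 False [-0.3  0.2 -0.6] [ 552. -188.  192.] 10.63772920093253
19.05
```

View pics/w4.png

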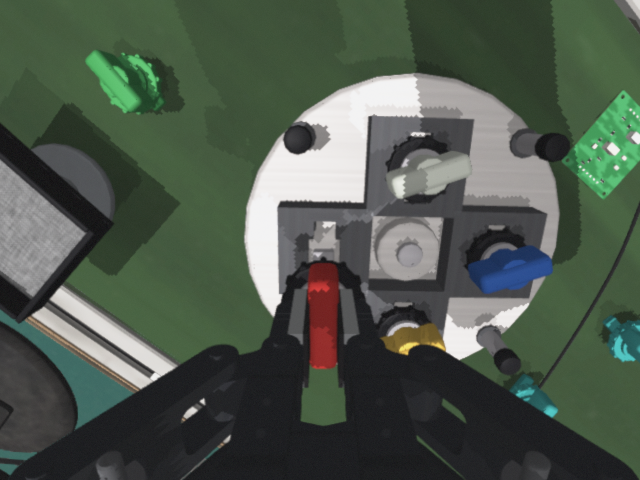

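The head is out, with its empty socket visible at (325,238). Next I measure the tray by height in the first top picture and go above it.

Run:
```python
from h import *
m=eyes.camera_model('top'); z=np.load('top.npz'); im,d=z['im'],z['d']
v,u=np.mgrid[300:390,410:490]; uv=np.c_[u.ravel(),v.ravel()]; P=bydepth(m,uv,d)
s=(P[:,2]>52)&(P[:,2]<85)
r=cv2.minAreaRect(P[s][:,:2].astype(np.float32)); print(s.sum(),r)
f=(P[:,2]>54)&(P[:,2]<64); rf=cv2.minAreaRect(P[f][:,:2].astype(np.float32)); print(f.sum(),rf,np.median(P[f],0))
T=np.array(rf[0])
env.goto([T[0]+60,T[1]+40,260],yawq(np.radians(41.7)))
m=eyes.camera_model('wrist'); im,d=eyes.grab_frame('wrist'); save('w5',im); np.savez('w5.npz',im=im,d=d,m=m)
v,u=np.mgrid[0:480,0:640]; uv=np.c_[u.ravel(),v.ravel()]; P=bydepth(m,uv,d); n=np.hypot(*(P[:,:2]-T).T)<90
for lo,hi in((54,64),(70,84)):
    s=n&(P[:,2]>lo)&(P[:,2]<hi); print(s.sum(),cv2.minAreaRect(P[s][:,:2].astype(np.float32)),np.median(P[s],0))
print(env.get_ee_pos(),env.get_grip_width(),env.get_time_s())
```

```text
1932 ((386.686279296875, -305.8717346191406), (90.71730041503906, 104.80040740966797), 84.73890686035156)
1337 ((388.2005615234375, -305.038818359375), (87.38192749023438, 102.34365844726562), 86.67323303222656) [ 386.05422649 -307.54251472   60.36705435]
12927 ((387.6169738769531, -303.78973388671875), (85.82482147216797, 103.79072570800781), 85.8499755859375) [ 385.3673071  -305.61113385   59.93644619]
3934 ((387.82373046875, -305.3921203613281), (88.9542236328125, 104.4378890991211), 85.75162506103516) [ 380.94162724 -305.17321517   76.92428877]
[ 448.52827899 -264.41710246  259.8005928 ] 10.507369272873477 19.7167
```

View pics/w5.png

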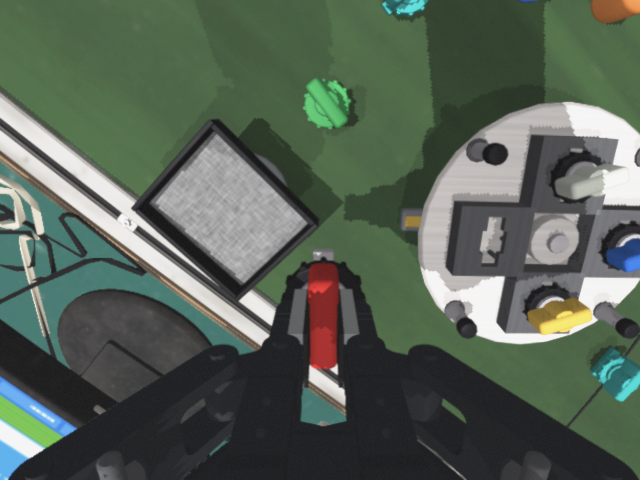

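The head is still held at (323,315), and the tray shows from (135,208) to (318,225), matching the measured 104×89 mm outline centred at (387.5,-305.2). The yellow pointer is at (410,218). Now I place the head.

Run:
```python
from h import *
T=[387.5,-305.2]; q=yawq(np.radians(-4))
env.goto([*T,220],q); env.movel([*T,168],80,q)
r=env.movel([*T,154],15,q,threshold=3); print(r,env.get_ee_pos(),env.get_force(),env.get_gripper_force())
env.hold(.2); print(env.get_ee_pos(),env.get_force())
claw.move_gripper(20); env.hold(.3); claw.move_gripper(35)
env.movel([*T,225],60)
env.goto([T[0]+70,T[1],300],q)
m=eyes.camera_model('wrist'); im,d=eyes.grab_frame('wrist'); save('w6',im)
print(env.get_time_s(),env.get_ee_pos())
b,_=eyes.grab_frame('top'); save('t2',cv2.resize(b[180:380,300:500],(600,600)))
```

```text
True [ 387.50654957 -305.14078027  156.86710123] [-0.13597956  0.96026407  6.47671757] 59.56025719642639
[ 387.50038878 -305.15096198  156.87331012] [-0.87236798  1.26101499  5.66405387]
24.7917 [ 456.72786529 -305.36732985  299.11943327]
```

View pics/w6.png

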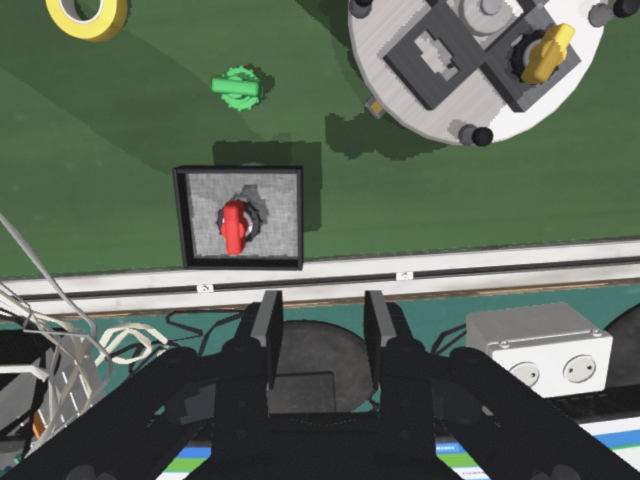

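View pics/t2.png

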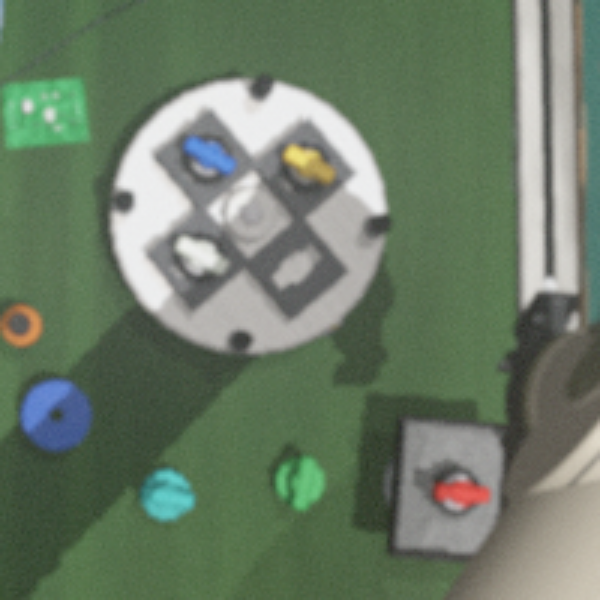

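In the wrist view the red head stands in the middle of the tray at (238,225), released. In the top view the other three heads are still locked in their sockets, and the bottle, spool and board look unmoved. I'm handing in.

```bash
python3 -c "
from h import *
env.hold(.5); print(env.finish_job())"
```

```text
the job is handed in; nothing more can be done
None
```

The red head was turned to the front, untwisted, lifted out and set standing in the black tray; in the last pictures the other three heads are still locked, and the job is handed in at about 25 s (no verdict was returned).

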